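# Hang a parts carrier on the station rail and slide it to the red mark

### The arm

A 7-joint arm with a two-finger parallel gripper is mounted at the origin on the work surface. World frame = base frame: x ahead of the robot, y to its left, z up, the work surface at z = 0. Lengths are in mm, angles in rad, forces in N, time in s.
With the tool pointing down it reaches from about 400 to 875 mm from the base axis. Payload 19.3 kg.
Tool frame: the origin (TCP) lies at the very end of the fingers, on their centre line; the grasp point (between the pads) lies 19 mm behind it (grip_point_offset is the z of the grasp point in the tool frame, in mm); z points along the fingers, y is the line along which they close (so a half turn about z gives the same grasp; the last joint's range is limited). The gripper opens to 85 mm and grips with 20 to 120 N. Pads are 22 mm wide; open, the fingers measure 114 mm over their backs; the gripper's body (76 mm by 85 mm) begins 54 mm behind the grasp point. The pads swing forward as they close: fully open they stand 13 mm farther back than shut.
Start: joints at [-1.335, 0.521, -0.036, 1.599, 0.021, 1.021, -0.113], TCP at [188.179, 595.989, 231.291] pointing down, gripper open.
Joint ranges: [-2.91, 2.91], [-0.3, 2.13], [-1.5, 1.42], [0.17, 2.43], [-1.26, 4.41], [0.16, 1.93], [-2.52, 2.52]. Speed limits (rad/s): [1.89, 1.89, 2.39, 2.39, 3.01, 3.01, 3.01].

### API

Orientations are given as a 3x3 rotation matrix whose columns are the frame's x, y, z axes.
In Python, from workcell import movep, movel, goto_joints, open_gripper, clamp, wait, inverse_kinematics, read_state, camera, PlanningError, finish_job, grip_point_offset gives the robot as it stands. Calls block until the motion is done:
- movep(position, orientation): joint-space move of the TCP to a pose.
- movel(position, frame=None, max_speed=150, guard=None): straight line of the TCP; frame=None keeps the orientation; max_speed is the mean speed in mm/s. With guard (N) it stops when the force on the tool has changed by that much, and returns True; else False.
- goto_joints(angles): joint-space move.
- open_gripper() and clamp(): open the fingers fully, or close them until they stop; the grip force is fixed at half the most.
- wait(seconds).
- inverse_kinematics(position, orientation): joint angles nearest the present ones, or None.
- read_state(): the state.
- camera(name): name is "scene" or "top" or "wrist"; returns a dict with "image" (420x560x3 uint8, blue, green, red), "range_z" (420x560 float32, mm along the optical axis (not along the pixel's ray), 0 where there is no reading), "fx", "fy", "cx", "cy" (pixels), "cam_to_world" (4x4, takes a point from camera to world coordinates). Camera axes: x right, y up, looking along -z (the intrinsics and any distortion apply to the point x, -y, -z); pixel columns grow to the right and rows downward; lengths in mm; the calibration is good to about 2 mm. The wrist camera is an equidistant fisheye: a pixel r from the principal point sees the ray r / f radians off the axis. A picture is of the moment at which its call begins.
A pose or a line that the arm cannot do raises PlanningError and nothing moves.
- finish_job(): hands the job in; it is judged then, once.
The state is a dict: "time": time; "qpos": joint angles; "qvel": joint speeds; "joint_efforts": joint torques, N m; "eef_pos": TCP position; "tool_rot": TCP orientation; "ft_force": force on the tool from outside, world axes, zero at the start; "torque": the same for the moment, N m; "finger_gap": finger opening in mm; "gripper_force": force on a finger pad.
Only numpy, scipy, OpenCV 4.12 (cv2) and the standard library are available. Lean on these libraries where they do the work, as an engineer would, in place of code of your own. Each camera call takes 0.05 s, during which the arm holds its last target. There are 200 camera calls.

### The job

Pick up the yellow parts carrier, hook it onto the steel rail over the green loading section (its middle inside the green) and let go so that it hangs freely there. Bring it onto the rail only there; then slide it along, without lifting it off the rail again, until its middle is over the red mark, and leave it hanging still and upright. Do not disturb the white block, the black roller or the screwdriver.

Things in the scene. Friction and masses are not known exactly. Their poses are not given: they have to be found in the camera images.
- carrier: Yellow sheet-metal parts carrier, 0.3 kg, 42 (x) x 120 (y) x 166 mm high, standing upright on the surface at the start. Origin: centre of its underside; z up, y along its width, +x the open side of its hooks (facing away from the robot). Parts tray at the bottom, 42 x 120 mm, rim 30 mm high, with three fixed bushings. Back plate at x = -21 to -17 mm, up to z = 75 mm.
- carrier_lip (a point): Point at carrier (19, 0, 110) mm: level with the lower edge of the two hook lips (4 mm thick, x = 17 to 21 mm). The rail enters from the +x side below the lips and above the tray rim (z = 30 to 110 mm, all clear); lowering the carrier then brings the lips down behind the rail.
- carrier_grip (a point): Point in the blue grip bar on top, at carrier (0, 0, 152) mm: mid-length, 14 mm below its top. The bar is 10 mm thick in x, 104 mm long in y (ends at y = -52 and +52 mm), z = 130 to 166 mm. Between y = -30 and +30 mm nothing lies under it down to the tray; when hung, the rail's top is 4 mm below the bar. Axes as the carrier's.
- carrier_seat (a point): Point at carrier (0, 0, 119) mm: on the rail's axis when hung and centred across it (it may hang up to 10 mm off in x). Two hook straps, 20 mm wide, at y = -40 and +40 mm, rise from the back plate and run over to the lips; undersides at z = 126 mm, inside width 34 mm. They rest on the rail and slide with dry friction of a few N, so the carrier can be pushed by an end of its grip bar.
- rail: Fixed steel rail: horizontal round bar of 14 mm diameter along its y axis, 480 mm long, axis 210 mm above the work surface, with a blue post (18 mm diameter) under each end, nothing above it, on a grey foot plate 80 x 530 x 8 mm. Origin: under its middle on the work surface; +x points away from the robot.
- rail_mid (a point): Middle of the rail on its axis, 210 mm above the work surface. Axes as the rail's (y along it).
- load_c (a point): Centre, on the rail's axis, of the green loading section: a painted band 60 mm long, with a green stripe of the same length on the foot plate below. Axes as the rail's. It may lie on either half of the rail; the red mark is on the other half.
- mark_c (a point): Centre, on the rail's axis, of the red mark: a painted band 24 mm long, with a red stripe of the same length on the foot plate below. Axes as the rail's.
- block: White plastic block 120 x 160 x 60 mm, loose; bystander. Origin: centre of its underside.
- roller: Black plastic roller 70 mm diameter, 50 mm high, standing on end, loose; bystander. Origin: centre of its underside.
- driver: Loose screwdriver with an orange handle lying on the surface, bystander. Origin: under it; handle to its -x.
Things that resemble listed ones, but are neither listed nor needed, are in the scene too. There is more than one size of the carrier; the one meant has the size given above.

How it is judged (in metres and radians):
On the way:
1. the carrier hangs freely on the rail, its middle within the green loading section, let go of and still (y of carrier_seat in the frame of load_c between -0.03 and 0.03 m and x of carrier_seat in the frame of load_c between -0.016 and 0.016 m and z of carrier_seat in the frame of load_c between -0.007 and 0.007 m and angle between carrier's own z axis and vertical below 0.2 rad and linear speed of carrier below 0.03 m/s and contact force between each of the fingers, the arm and carrier below 0.2 N), for 0.2 s.
At the end, for the whole second after the job is handed in: The carrier hangs on the rail by its hooks, its middle within 12 mm of the red mark's centre along the rail, at hanging height (within 7 mm), upright (tilt under 0.2 rad), at rest and released (y of carrier_seat in the frame of mark_c between -0.012 and 0.012 m and x of carrier_seat in the frame of mark_c between -0.016 and 0.016 m and z of carrier_seat in the frame of mark_c between -0.007 and 0.007 m and angle between carrier's own z axis and vertical below 0.2 rad and linear speed of carrier below 0.03 m/s and contact force between each of the fingers, the arm and carrier below 0.2 N); the robot touches nothing.
It fails at once if the carrier is between 12 and 60 mm above its hanging height and within 40 mm of the rail's line while its middle is more than 70 mm from the centre of the green loading section (horizontal distance between carrier_seat and load_c above 0.07 m and x of carrier_seat in the frame of rail_mid between -0.04 and 0.04 m and y of carrier_seat in the frame of rail_mid between -0.26 and 0.26 m and z of carrier_seat in the frame of rail_mid between 0.012 and 0.06 m).
It fails at once if the white block is moved more than 20 mm (distance of block from where it was at the start of the episode above 0.02 m).
It fails at once if the roller is moved more than 20 mm (distance of roller from where it was at the start of the episode above 0.02 m).
It fails at once if the screwdriver is moved more than 20 mm (distance of driver from where it was at the start of the episode above 0.02 m).
It also fails if it takes over 64 s, if anything falls off the work surface, if the arm or the gripper's body presses on something with over 40 N, if the wrist force passes 120 N, or if a joint passes its speed limit or range.

## Working session

There is one attempt and no reset: what is moved stays moved. The work goes in short steps, each a Python script; the robot and the scene stay as the last script left them, time stands still between calls to the robot, and variables do not carry over. Pictures are saved under pics/ and viewed, at most 10 in all, crops included, and the job is handed in when it is done.

```bash
mkdir -p pics; cat > h.py <<'E'
import numpy as np, cv2, pickle
from workcell import *
def snap(name,fn):
    c=camera(name); cv2.imwrite('pics/%s.png'%fn,c['image']); pickle.dump(c,open('pics/%s.pkl'%fn,'wb')); return c
def pts(c):
    v,u=np.mgrid[0:420,0:560]; z=c['range_z'].astype(float)
    p=np.stack([(u-c['cx'])/c['fx']*z,-(v-c['cy'])/c['fy']*z,-z,np.ones_like(z)],-1)
    w=p@np.array(c['cam_to_world']).T; w=w[...,:3]; w[z==0]=np.nan; return w
def ld(fn): return pickle.load(open('pics/%s.pkl'%fn,'rb'))
E
python3 - <<'E'
from h import *
a=snap('scene','s0');b=snap('top','t0')
for c in(a,b):print(c['fx'],c['cx'],np.round(c['cam_to_world'],2).tolist())
s=read_state();print(s['time'],s['finger_gap'],np.round(s['tool_rot'],3).tolist(),grip_point_offset)
E
```

```text
482.32341956556786 275.1051023990467 [[0.41, -0.58, 0.71, 1307.78], [0.91, 0.27, -0.32, -319.34], [-0.01, 0.77, 0.64, 868.9], [0.0, 0.0, 0.0, 1.0]]
536.6216733921896 278.5635699560339 [[-0.02, 0.98, -0.19, 251.9], [-1.0, -0.03, -0.02, 16.58], [-0.02, 0.19, 0.98, 1510.89], [0.0, 0.0, 0.0, 1.0]]
0.1 85.47683914801797 [[-0.954, 0.301, -0.0], [0.301, 0.954, -0.001], [-0.0, -0.001, -1.0]] -18.700000000000003
```

View pics/s0.png

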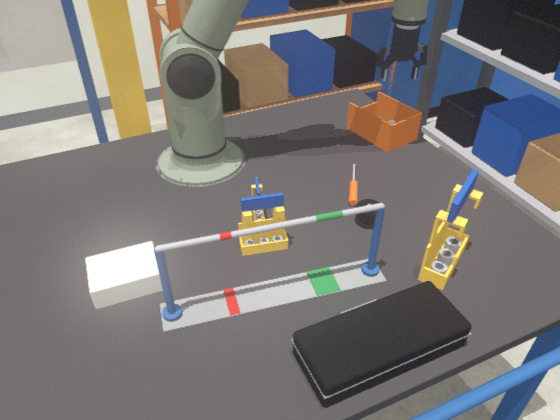

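View pics/t0.png

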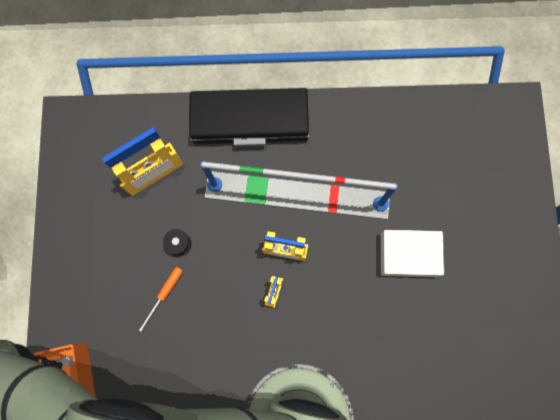

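Three carriers are visible in the top view: large at (142,162), medium at (285,246) and small at (273,291). The rail runs from (205,165) to (395,187), with green at (255,180) and red at (337,190). I'll measure the carriers before choosing.

```bash
python3 - <<'E'
from h import *
for fn in('t0','s0'):
    c=ld(fn);w=pts(c);h=cv2.cvtColor(c['image'],cv2.COLOR_BGR2HSV)
    on=(w[...,2]>-10)&(w[...,2]<270)&(w[...,0]>150)&(w[...,0]<1000)&(abs(w[...,1])<650)
    for n,lo,hi in(('blue',(100,100,50),(130,255,255)),('yel',(20,110,60),(35,255,255)),('green',(45,100,50),(85,255,255)),('red',(0,170,80),(4,255,255)),('orange',(5,170,80),(14,255,255)),('white',(0,0,150),(180,40,255))):
        m=(cv2.inRange(h,lo,hi)>0)&on
        k,l,st,ce=cv2.connectedComponentsWithStats(m.astype(np.uint8))
        for i in range(1,k):
            if st[i,4]<25: continue
            P=w[l==i]; r=cv2.minAreaRect(P[:,:2].astype(np.float32))
            print(fn,n,np.round(ce[i]),st[i,4],'c',np.round(r[0]),'sz',np.round(r[1]),'a',round(r[2],1),'z',np.round(np.percentile(P[:,2],[2,50,98])))
    if fn=='t0': cv2.imwrite('pics/crop.png',cv2.resize(c['image'][130:320,90:330],None,fx=3,fy=3,interpolation=cv2.INTER_CUBIC))
E
```

```text
t0 blue [496.  71.] 145 c [ 978. -616.] sz [24. 44.] a 88.0 z [-9. 11. 32.]
t0 blue [85. 83.] 140 c [978. 617.] sz [25. 43.] a 89.3 z [-9.  9. 33.]
t0 blue [131. 147.] 791 c [741. 450.] sz [134. 179.] a 31.8 z [ -1. 233. 246.]
t0 blue [212. 180.] 232 c [651. 224.] sz [39. 40.] a 30.5 z [ 15.  34. 210.]
t0 blue [383. 201.] 230 c [ 582. -247.] sz [40. 37.] a 47.2 z [ 15.  32. 205.]
t0 blue [284. 241.] 194 c [474.  30.] sz [115.  38.] a 77.5 z [ -0. 166. 173.]
t0 blue [273. 289.] 57 c [347.  59.] sz [ 8. 78.] a 75.9 z [104. 111. 116.]
t0 yel [147. 166.] 1333 c [715. 424.] sz [107. 188.] a 32.1 z [  0.  81. 192.]
t0 yel [271. 233.] 37 c [497.  64.] sz [36. 23.] a 1.3 z [ -4. 126. 135.]
t0 yel [301. 239.] 35 c [480. -19.] sz [23. 33.] a 84.9 z [ -4. 129. 134.]
t0 yel [286. 250.] 375 c [455.  28.] sz [128.  49.] a 86.3 z [ -0.  73. 138.]
t0 yel [273. 292.] 220 c [344.  63.] sz [36. 85.] a 72.2 z [-2. 23. 92.]
t0 green [251. 169.] 138 c [667. 109.] sz [94. 56.] a 7.2 z [ -2. 217. 223.]
t0 green [256. 189.] 534 c [637. 105.] sz [58. 83.] a 81.5 z [ 2.  9. 16.]
t0 red [340. 180.] 45 c [ 633. 
[... 2890 characters left out ...]
4. 28.]
s0 white [447. 253.] 98 c [701. 418.] sz [34. 63.] a 31.9 z [15. 35. 38.]
s0 white [348. 264.] 129 c [611. 192.] sz [103.  19.] a 82.0 z [-2.  7. 10.]
s0 white [439. 267.] 117 c [728. 370.] sz [36. 54.] a 42.3 z [21. 36. 39.]
s0 white [356. 279.] 678 c [661. 184.] sz [129.  60.] a 82.2 z [ 4.  7. 11.]
s0 white [270. 281.] 301 c [583.  -9.] sz [179.  24.] a 81.6 z [-2.  7. 11.]
s0 white [275. 296.] 1477 c [631. -17.] sz [183.  60.] a 82.5 z [ 4.  7. 11.]
s0 white [197. 297.] 196 c [ 574. -182.] sz [112.  54.] a 80.9 z [-1.  7. 12.]
s0 white [197. 314.] 1150 c [ 589. -202.] sz [148.  90.] a 81.8 z [ 2.  7. 11.]
s0 white [358. 306.] 50 c [747. 134.] sz [113.  38.] a 89.8 z [-2. 46. 49.]
```

View pics/crop.png

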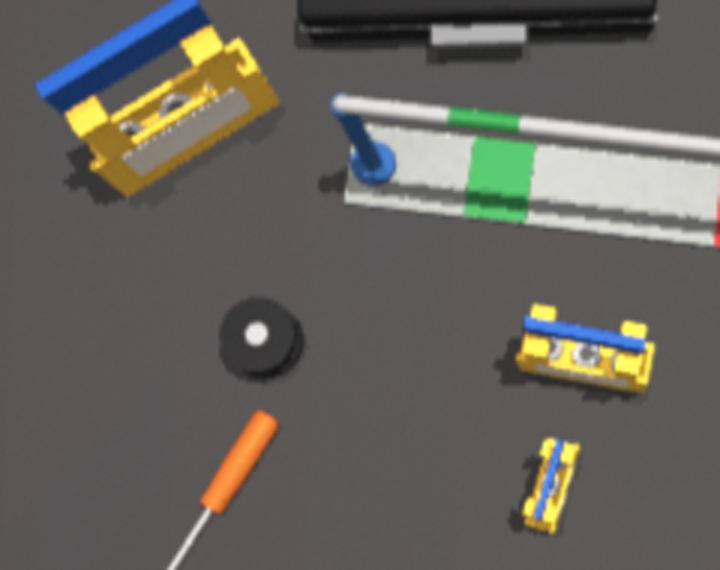

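The medium carrier at (285,246) fits: its bar top is at z≈166 mm, against about 240 mm for the large one and 112 mm for the small one. In the crop its back plate faces the robot and the hooks open toward the rail. Next I'll work out exact poses.

```bash
python3 - <<'E'
from h import *
res={}
for fn in('t0','s0'):
    c=ld(fn);w=pts(c);h=cv2.cvtColor(c['image'],cv2.COLOR_BGR2HSV);X,Y,Z=w[...,0],w[...,1],w[...,2]
    er=lambda m:m
    rail=(Z>195)&(Z<225)&(X>550)&(X<720)&(Y>-270)&(Y<240)&(abs(X-(649+.143*(Y)))<25)
    P=w[rail]
    for _ in range(3):
        k=np.polyfit(P[:,1],P[:,0],1); P=P[abs(P[:,0]-np.polyval(k,P[:,1]))<10]
    print(fn,'rail x=',k,'yaw',np.degrees(-np.arctan(k[0])),'y',np.percentile(P[:,1],[.5,99.5]),'z',P[:,2].mean())
    d=np.array([k[0],1])/np.hypot(k[0],1)
    for n,lo,hi in(('green',(45,80,40),(85,255,255)),('red',(0,130,60),(5,255,255)),('red2',(172,130,60),(180,255,255))):
        m=(cv2.inRange(h,lo,hi)>0)
        for tag,mm in(('band',m&rail),('plate',m&(Z<25)&(Z>-5)&(X>540)&(X<720))):
            Q=w[mm]
            if len(Q)<10: continue
            t=(Q[:,:2]-[k[1],0])@d; q=np.percentile(t,[2,98]); print(n,tag,len(Q),q,'mid',q.mean(),[k[1],0]+d*q.mean())
    b=(cv2.inRange(h,(100,90,40),(130,255,255))>0)&(Z>135)&(Z<180)&(X>430)&(X<520)&(abs(Y-28)<80)
    Q=w[b]; top=Q[Q[:,2]>158]
    for nm,q in(('all',Q),('top',top)): 
        if len(q)>5: print('bar',nm,len(q),cv2.minAreaRect(q[:,:2].astype(np.float32)),q.mean(0),np.degrees(np.arctan(np.polyfit(q[:,1],q[:,0],1)[0])))
E
```

```text
t0 rail x= [1.43423441e-01 6.25409862e+02] yaw -8.161897372379562 y [-254.18627297  227.76128779] z 213.97375294912212
green band 23 [ 80.57786677 132.67243744] mid 106.62515210421022 [640.54750813 105.54513129]
green plate 571 [ 77.30056263 134.60994656] mid 105.9552545956341 [640.45240233 104.88201926]
red plate 231 [-130.27254111 -106.47268342] mid -118.37261226959905 [ 608.60442143 -117.17359982]
bar all 179 ((459.3037414550781, 25.857097625732422), (101.95537567138672, 10.929040908813477), 77.7457046508789) [458.83507771  26.33941639 165.66381698] 11.960004966017582
bar top 172 ((459.3037414550781, 25.857097625732422), (101.95537567138672, 10.929040908813477), 77.7457046508789) [458.87863741  25.77358263 166.09689608] 12.121635063954445
s0 rail x= [1.45797814e-01 6.27471426e+02] yaw -8.29515221485759 y [-256.34697763  227.98159513] z 211.62803428115453
green band 119 [ 77.09518971 130.81439711] mid 103.95479341321376 [642.46924105 102.86721831]
green plate 591 [ 76.73234952 132.23847557] mid 104.48541254647373 [642.54579478 103.39228611]
red band 49 [-128.82198945 -109.61589442] mid -119.21894193358841 [ 610.27141347 -117.9716733 ]
red plate 248 [-129.62984    -108.50974053] mid -119.06979026729292 [ 610.29293195 -117.82408206]
bar all 514 ((463.4010009765625, 24.884845733642578), (103.46477508544922, 19.602210998535156), 79.79165649414062) [465.15881328  23.51091895 153.36169646] 12.16708575153084
bar top 203 ((463.4010009765625, 24.884845733642578), (103.46477508544922, 19.602210998535156), 79.79165649414062) [463.93400846  23.2785232  163.68048533] 12.14822910385726
```

```bash
python3 - <<'E'
from h import *
for fn in('t0','s0'):
    w=pts(ld(fn));X,Y,Z=w[...,0],w[...,1],w[...,2]
    m=(Z>190)&(Z<232)&(abs(X-(626+.145*Y))<30)&(Y>-230)&(Y<215)
    P=w[m];r=P[:,0]-.145*P[:,1];print(fn,len(P),np.median(r),np.percentile(r,[5,25,75,95]),np.percentile(P[:,2],[10,50,90]))
    m=(Z>-5)&(Z<20)&(abs(X-(626+.145*Y))<60)&(abs(Y)<200)&(w[...,2]>4)
    I=ld(fn)['image'].min(-1); 
    P=w[m&(I>60)];r=P[:,0]-.145*P[:,1];print('plate',np.percentile(r,[1,50,99]))
a=np.radians(-12.1);b=np.radians(-8.25)
for yaw,p in((a,(460,25.5,300)),(a,(460,25.5,133)),(b,(541,118,262)),(b,(641,104,262)),(b,(641,104,224)),(b,(609.5,-118,224)),(b,(609.5,-118,320))):
    for s in(1,-1):
        y=np.array([np.cos(yaw),np.sin(yaw),0])*s;z=np.array([0,0,-1.]);R=np.stack([np.cross(y,z),y,z],1)
        q=inverse_kinematics(list(p),R);print(s,p,None if q is None else np.round(q,2))
E
```

```text
t0 1023 617.7857192537169 [612.5472426  614.65107527 621.51659885 625.11314382] [211.42808089 215.86040196 219.98407825]
plate [570.83108067 619.52217127 662.65560543]
s0 1461 626.3534916632364 [619.09145169 623.41046511 628.14180428 629.87736103] [207.94066941 214.10649275 217.11292167]
plate [583.05087834 625.39450369 663.44238462]
1 (460, 25.5, 300) [-0.71  0.2   0.62  1.95 -0.14  1.03 -0.24]
-1 (460, 25.5, 300) [ 0.8   0.4  -1.26  1.88  0.42  1.16  2.32]
1 (460, 25.5, 133) [-0.53  0.46  0.45  2.13 -0.33  0.62 -0.06]
-1 (460, 25.5, 133) [ 0.72  0.76 -1.27  2.07  0.88  1.02  1.91]
1 (541, 118, 262) [-0.72  0.42  0.54  1.78 -0.25  1.01 -0.22]
-1 (541, 118, 262) [ 0.51  0.67 -1.27  1.71  0.67  1.27  2.08]
1 (641, 104, 262) [-0.62  0.6   0.59  1.52 -0.36  1.13 -0.1 ]
-1 (641, 104, 262) [ 0.44  0.84 -1.28  1.46  0.8   1.43  2.15]
1 (641, 104, 224) [-0.61  0.64  0.57  1.56 -0.38  1.06 -0.08]
-1 (641, 104, 224) [ 0.44  0.89 -1.28  1.5   0.85  1.39  2.12]
1 (609.5, -118, 224) [-0.33  0.61  0.66  1.64 -0.42  1.03  0.32]
-1 (609.5, -118, 224) [-0.57  0.88  1.22  1.66 -0.87  1.25 -2.44]
1 (609.5, -118, 320) [-0.37  0.53  0.72  1.53 -0.36  1.23  0.27]
-1 (609.5, -118, 320) [-0.6   0.86  1.39  1.54 -0.84  1.46 -2.46]
```

```bash
cat >> h.py <<'E'
def Rt(deg):
    a=np.radians(deg);y=np.array([np.cos(a),np.sin(a),0]);z=np.array([0,0,-1.]);return np.stack([np.cross(y,z),y,z],1)
def wpts(c):
    v,u=np.mgrid[0:420,0:560].astype(float);x=(u-c['cx'])/c['fx'];y=(v-c['cy'])/c['fy'];r=np.hypot(x,y)+1e-9
    z=c['range_z'].astype(float);k=np.tan(r)/r*z
    p=np.stack([x*k,-y*k,-z,np.ones_like(z)],-1);w=(p@np.array(c['cam_to_world']).T)[...,:3];w[(z==0)|(r>1.45)]=np.nan;return w
E
python3 - <<'E'
from h import *
movep([530,50,400],Rt(-10))
c=snap('wrist','w1');print(c['fx'],c['cx'],c['cy'],np.round(c['cam_to_world'],2).tolist(),read_state()['time'],read_state()['eef_pos'])
w=wpts(c);h=cv2.cvtColor(c['image'],cv2.COLOR_BGR2HSV);X,Y,Z=w[...,0],w[...,1],w[...,2]
m=(Z>200)&(Z<225)&(abs(X-(622+.145*Y))<30)&(Y>-230)&(Y<215);P=w[m];r=P[:,0]-.145*P[:,1];print('rail',len(P),np.percentile(r,[5,50,95]),np.polyfit(P[:,1],P[:,0],1),np.percentile(P[:,2],[10,50,90]))
d=np.array([.1435,.9897])
for n,lo,hi in(('green',(45,80,40),(85,255,255)),('red',(0,130,60),(5,255,255))):
    mm=cv2.inRange(h,lo,hi)>0
    for t,q in(('band',mm&m),('plate',mm&(Z<25)&(X>550)&(X<720))):
        Q=w[q]
        if len(Q)>8: s=(Q[:,:2]-[621,0])@d;print(n,t,len(Q),np.percentile(s,[2,98]))
b=(cv2.inRange(h,(100,90,40),(130,255,255))>0)&(Z>155)&(Z<175)&(X>420)&(X<520)&(abs(Y-28)<80)
Q=w[b];print('bar',len(Q),cv2.minAreaRect(Q[:,:2].astype(np.float32)) if len(Q) else 0,Q.mean(0),np.degrees(np.arctan(np.polyfit(Q[:,1],Q[:,0],1)[0])))
E
```

```text
325.19226210127806 274.81214590136415 208.86498136524617 [[0.99, 0.16, 0.06, 543.98], [-0.17, 0.93, 0.32, 132.99], [-0.0, -0.33, 0.95, 543.14], [0.0, 0.0, 0.0, 1.0]] 2.5167 [529.97194985  50.88355555 399.69873958]
rail 4455 [613.67115064 618.82722483 626.08277062] [1.47503506e-01 6.19193668e+02] [213.40793925 216.84017962 218.46962494]
green band 805 [ 76.13760339 133.20121256]
green plate 1636 [ 76.77705267 133.00036153]
red band 175 [-129.21374838 -106.89791608]
red plate 493 [-129.25829135 -107.25291805]
bar 714 ((461.1246337890625, 24.233917236328125), (104.45536041259766, 10.656671524047852), 77.20472717285156) [462.23492924  26.98366316 165.93381524] 12.069021834487256
```

View pics/w1.png

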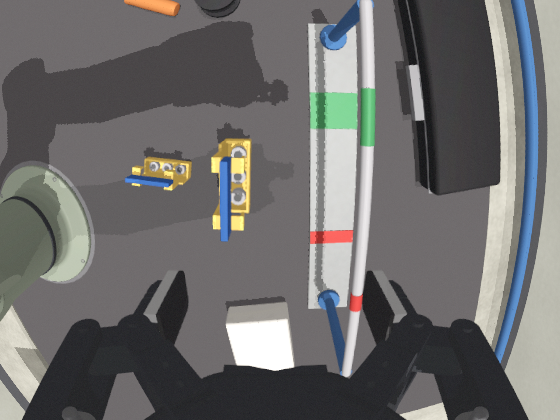

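The wrist view agrees with the other two: bar at (225,190), green band at (368,115) and red band at (356,302). Now I'll grasp the carrier and lift it.

```bash
python3 - <<'E'
from h import *
movep([461,25,240],Rt(-12.1)); movel([461,25,133.5],max_speed=120,guard=15)
s=read_state();print(s['eef_pos'],s['time'])
clamp();s=read_state();print(s['finger_gap'],s['gripper_force'],s['eef_pos'])
movel([461,25,259],max_speed=120)
s=read_state();print(s['finger_gap'],s['ft_force'],s['eef_pos'],s['time'])
# pre-approach 110 mm in front of green, seat +35
u=np.array([np.cos(np.radians(-8.25)),np.sin(np.radians(-8.25)),0]);g=np.array([635.4,103.7,259.])
movep(g-110*u,Rt(-8.25));s=read_state();print(s['finger_gap'],s['eef_pos'],s['time'])
c=snap('scene','s1');snap('wrist','w2')
cv2.imwrite('pics/s1c.png',cv2.resize(c['image'][130:330,150:430],None,fx=2.5,fy=2.5))
E
```

```text
[461.44270325  24.99862641 134.06266121] 4.2917
8.938780434340831 59.522881507873535 [461.10521067  24.99396998 133.675478  ]
8.886288260449314 [-0.88303087  0.25576585 -3.05409521] [460.64848055  24.93740371 258.42074388] 6.1667
8.959140833635992 [526.43386668 119.70753975 257.99825126] 6.7
```

View pics/s1c.png

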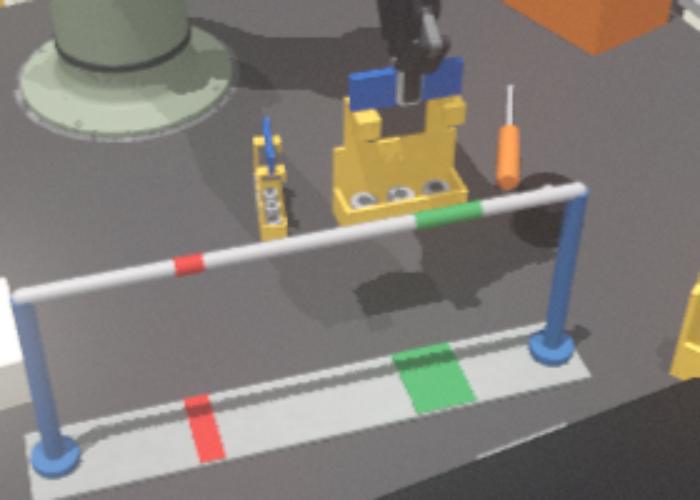

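The carrier is held upright and centred, with its bar at crop (405,85), in front of the green section. Next I'll insert it, lower it and release it.

```bash
python3 - <<'E'
from h import *
g=np.array([635.4,103.7,259.])
print(movel(g,max_speed=100,guard=12),read_state()['eef_pos'],read_state()['ft_force'])
print(movel([g[0],g[1],228],max_speed=80,guard=12))
print(movel([g[0],g[1],221.5],max_speed=15,guard=3));s=read_state();print(s['eef_pos'],s['ft_force'],s['time'])
E
```

```text
False [635.03632385 103.84104264 259.08807232] [ 0.80010401 -0.22659409 -3.24378643]
False
True
[635.73206565 103.72494647 224.67353057] [-1.01398224  0.67092279  7.40791936] 8.9333
```

```bash
python3 - <<'E'
from h import *
open_gripper();wait(1.0);p=read_state()['eef_pos'];movel([p[0],p[1],330],max_speed=100);wait(1)
s=read_state();print(s['ft_force'],s['eef_pos'],s['time'])
c=snap('scene','s2');k=snap('wrist','w3')
a=cv2.resize(c['image'][130:330,200:430],None,fx=2,fy=2);b=k['image'][:400,:340]
cv2.imwrite('pics/j.png',np.hstack([a,b]))
for n,cc,f in(('s',c,pts),('w',k,wpts)):
    w=f(cc);h=cv2.cvtColor(cc['image'],cv2.COLOR_BGR2HSV);X,Y,Z=w[...,0],w[...,1],w[...,2]
    Q=w[(cv2.inRange(h,(100,90,40),(130,255,255))>0)&(Z>220)&(Z<275)&(abs(X-635)<40)&(abs(Y-104)<75)]
    if len(Q):print(n,len(Q),cv2.minAreaRect(Q[:,:2].astype(np.float32)),np.percentile(Q[:,2],[2,98]),np.percentile(Q[:,1],[1,99]))
E
```

```text
[-0.43269035  1.02207705  0.68649498] [635.1236258  103.68928978 330.00301597] 12.875
s 715 ((635.7752075195312, 102.5259017944336), (101.59545135498047, 15.928228378295898), 81.80659484863281) [223.38055108 257.44252079] [ 52.70693541 150.63216674]
w 1889 ((634.4055786132812, 103.29025268554688), (103.92341613769531, 10.1875), 81.73394775390625) [237.79587782 258.96049183] [ 53.80011375 154.76090404]
```

View pics/j.png

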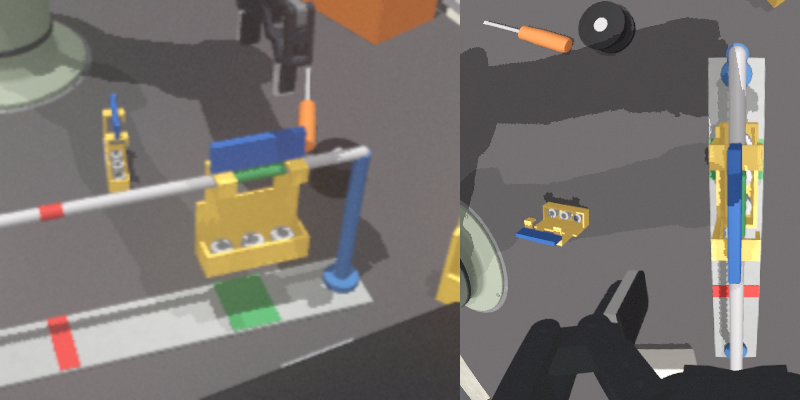

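It hangs level and upright in the green section, with the bar centre at (634.5,103) and the bar top at z≈257 mm as expected. I'll regrip it at hanging height and slide it to red.

```bash
python3 - <<'E'
from h import *
movel([635.2,103.6,224.6],max_speed=100,guard=12);clamp();s=read_state();print(s['finger_gap'],s['ft_force'],s['eef_pos'])
r=movel([603.3,-117.1,224.4],max_speed=60,guard=25);s=read_state();print(r,s['finger_gap'],s['ft_force'],s['eef_pos'],s['time'])
c=snap('scene','s3');w=pts(c);h=cv2.cvtColor(c['image'],cv2.COLOR_BGR2HSV);X,Y,Z=w[...,0],w[...,1],w[...,2]
Q=w[(cv2.inRange(h,(100,90,40),(130,255,255))>0)&(Z>220)&(Z<275)&(abs(X-603)<40)&(abs(Y+117)<85)]
print(len(Q),cv2.minAreaRect(Q[:,:2].astype(np.float32)),np.percentile(Q[:,2],[2,98]))
E
```

```text
9.077626601654485 [0.2330188  0.67595673 1.71538679] [635.26612084 103.58096067 224.68778779]
False 9.433694217466995 [0.42289864 5.74993098 8.05641189] [ 603.12237829 -117.44430695  224.6437858 ] 18.7167
579 ((619.425048828125, -119.71066284179688), (102.62493896484375, 42.26239776611328), 81.59806823730469) [223.93305125 258.30327989]
```

```bash
python3 - <<'E'
from h import *
open_gripper();wait(0.7);p=read_state()['eef_pos'];movel([p[0],p[1],330],max_speed=100);wait(1.5)
s=read_state();print(s['eef_pos'],s['time'])
c=snap('scene','s4');k=snap('wrist','w4')
cv2.imwrite('pics/j2.png',np.hstack([cv2.resize(c['image'][130:330,130:360],None,fx=2,fy=2),k['image'][:400,:340]]))
for n,cc,f in(('s',c,pts),('w',k,wpts)):
    w=f(cc);h=cv2.cvtColor(cc['image'],cv2.COLOR_BGR2HSV);X,Y,Z=w[...,0],w[...,1],w[...,2]
    Q=w[(cv2.inRange(h,(100,90,40),(130,255,255))>0)&(Z>220)&(Z<275)&(abs(X-603)<30)&(abs(Y+117)<85)]
    print(n,len(Q),cv2.minAreaRect(Q[:,:2].astype(np.float32)),np.percentile(Q[:,2],[2,98]))
    Q=w[(cv2.inRange(h,(0,130,60),(5,255,255))>0)&(Z<225)&(Z>0)&(X>550)&(X<680)]
    print('red',len(Q),np.percentile((Q[:,:2]-[603.3,-117.1])@[.1435,.9897],[2,98]))
E
```

```text
[ 603.26923491 -117.09852051  329.9518252 ] 22.9
s 818 ((603.2164306640625, -117.45629119873047), (102.49626159667969, 15.998113632202148), 81.38675689697266) [224.21098975 257.6801391 ]
red 304 [-9.9409688  10.27340892]
w 1899 ((601.575927734375, -117.4524154663086), (103.76392364501953, 10.579977035522461), 81.9459228515625) [238.61437622 258.9959745 ]
red 91 [-11.48947598  11.0586631 ]
```

View pics/j2.png

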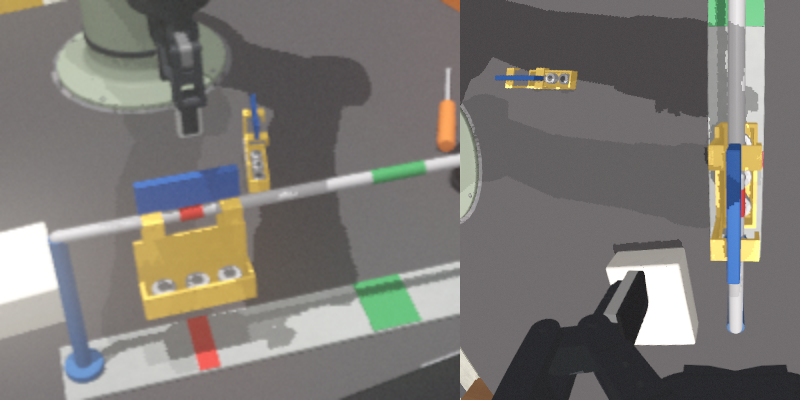

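The carrier hangs upright over the red mark, within about 1 mm along the rail, with red at crop (192,212) centred between the hooks. The bystanders haven't moved and the arm is clear.

```bash
python3 -c "
from h import *
print(finish_job())"
```

```text
the job is handed in; nothing more can be done
None
```

I hung the carrier on the rail in the green section, let go, regripped it at hanging height and slid it to the red mark. It was left hanging still and upright, within about 1 mm of the mark along the rail, and the job is handed in (no verdict was returned).

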